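# Slide the vanity mirror to its notch by the cream jar

## Task

Bring the mirror to the cream jar: push the mirror's white tray along its rail with the fingertips until it clicks into the notch directly opposite the jar, and leave it sitting in that notch. Do not touch the mirror itself, and leave the jar and everything else on the sill where it stands.

Things in the scene. Friction and masses are not known exactly. Their poses are not given: they have to be found in the camera images.
- rail: Low aluminium rail fixed on the sill, 460 mm long (own y axis). Origin: underside, mid-length, on the centre line of its raised track (56 mm wide, 16 mm high); own x points away from the robot at yaw 0. A 6 mm base plate runs on behind to x = +75 mm. Four notches at own y = -135, -55, +55, +135 mm. Grey end stops, 14 mm long, 32 mm high, at y = +-223 mm on the track.
- notch_0 (a point): First notch, at rail y = -135 mm: on the top of the track (16 mm high). Each notch lies between two low rounded ridges across the track, their tops 7.5 mm either side of it along the rail, and is marked by an upright steel stud, 8 mm thick, 14 mm high above the sill, behind the track at rail x = +66 mm. Axes as the rail's.
- notch_1 (a point): Second notch, at rail y = -55 mm, like the first.
- notch_2 (a point): Third notch, at rail y = +55 mm, like the first.
- notch_3 (a point): Fourth notch, at rail y = +135 mm, like the first.
- carriage (a joint): Place of the white mirror tray along the rail in m = rail y of the tray's middle; range -0.165 to 0.165. Starts between the two middle notches, in neither. Slides with about 1 N; riding over a ridge, in or out of a notch, takes 8 to 9 N, then resistance drops away and a sprung ball draws the tray the last 7 mm to the notch's middle, where it sits without play (value = the notch's rail y).
- carriage_top (a point): Middle of the top face of the tray's front part, at rail x = -55 mm, 42 mm above the sill. The tray is captive, 100 mm long along the rail, from rail x = -75 to +40 mm. The front part (x -75 to -34 mm) overhangs before the rail, solid from 6 to 42 mm above the sill; its flat ends, 50 mm either side of this point along the rail, are the faces to push on.
- mirror: Round mirror, 90 mm across, 7 mm thick, in a tilting steel fork (108 mm wide along the rail) on the tray. Origin: its centre, 102 mm above the sill, 69 mm behind point carriage_top; its top edge is up to 147 mm high. Leans back, top away from the robot, by 0.05 to 0.3 rad. Not to be touched.
- carriage_pointer (a point): The tip of the small steel pointer at the back of the tray, at the middle of its length, 30 mm above the sill, rail x = +51 mm. It stands opposite a stud when the tray is in that stud's notch.
- cream_jar: Squat round twist-cap cream jar, 56 mm across, 48 mm high, white, loose, standing opposite one of the four notches, about 125 mm behind the rail's centre line and within about 8 mm of that notch along the rail. Origin: centre of its underside. Stays where it is.
- lotion: Slender white bottle with a cap, 44 mm across, 125 mm high, loose, upright opposite another notch behind the rail. Origin: centre of its underside. A bystander.
- tumbler: Open white tooth mug without a handle, 58 mm across the rim, 85 mm high, loose, opposite another notch behind the rail. Origin: centre of its underside. A bystander.
- stick: White roll-on stick with a domed cap, 40 mm across, 82 mm high, loose, opposite another notch behind the rail. Origin: centre of its underside. A bystander.
- soap_dish: Yellow plastic soap dish with a hinged flip lid with a small knob, 85 x 115 mm, 32 mm high and about 75 mm to the knob's top, standing fast on the sill to the left of the rail. Origin: centre of its underside. A bystander.
- comb: Flat orange comb, 160 mm long (own y), 33 mm wide, 5 mm thick, loose, lying between the robot and the rail. Origin: centre of its underside. A bystander.
- tweezer: Flat steel tweezer, 94 mm long (own x), 13 mm wide, 7 mm thick, loose, lying to the right of the rail. Origin: centre of its underside. A bystander.
Not all that is in view belongs to the job. Leave any green, purple or yellow look-alike of the cream_jar alone.

How it is judged (in metres and radians):
At the end, for the whole second after the job is handed in: The tray sits at rest in the notch opposite the cream jar, within 3 mm of the notch's middle (the tray's own spring centres it once it has dropped in) (((y of cream_jar in the frame of rail between -0.165 and -0.105 m and value of joint carriage between -0.138 and -0.132 m) or (y of cream_jar in the frame of rail between -0.085 and -0.025 m and value of joint carriage between -0.058 and -0.052 m) or (y of cream_jar in the frame of rail between 0.025 and 0.085 m and value of joint carriage between 0.052 and 0.058 m) or (y of cream_jar in the frame of rail between 0.105 and 0.165 m and value of joint carriage between 0.132 and 0.138 m)) and velocity of joint carriage between -0.005 and 0.005 m/s); the robot touches nothing.
It fails at once if the mirror is touched (more than 1 N) (contact force between mirror and anything else above 1 N).
It fails at once if the cream jar is pushed, lifted or carried by more than 15 mm (distance of cream_jar from where it was at the start of the episode above 0.015 m).
It fails at once if another loose thing on the sill is pushed, lifted or carried by more than 20 mm (distance of any of lotion, tumbler, stick, comb, tweezer from where it was at the start of the episode above 0.02 m).
It also fails if it takes over 42 s, if anything falls off the work surface, if the arm or the gripper's body presses on something with over 40 N, if the wrist force passes 120 N, or if a joint passes its speed limit or range.

## Robot

A 7-joint arm with a two-finger parallel gripper is mounted at the origin on the work surface. World frame = base frame: x ahead of the robot, y to its left, z up, the work surface at z = 0. Lengths are in m, angles in degrees, forces in N, time in s.
With the tool pointing down it reaches from about 0.425 to 0.875 m from the base axis. Payload 4.7 kg.
Tool frame: the origin (TCP) lies at the very end of the fingers, on their centre line; the grasp point (between the pads) lies 19 mm behind it; y points along the fingers, z is the direction in which the jaws open and shut, and the axes are right-handed (so a half turn about y gives the same grasp; the last joint's range is limited). The gripper opens to 87 mm and grips with 3 to 60 N. Pads are 19 mm wide; open, the fingers measure 117 mm over their backs; the gripper's body (75 mm by 190 mm) begins 51 mm behind the grasp point.
Start: joints at [64.865, 18.392, -4.016, 83.108, 1.295, 78.541, -3.26], TCP at [0.284, -0.585, 0.223] pointing down, gripper open.
Joint ranges: [-163.93, 163.93], [-17.29, 119.83], [-79.2, 71.16], [3.27, 140.29], [-89.18, 269.18], [5.43, 117.66], [-154.24, 154.24]. Speed limits (degrees/s): [147.25, 147.25, 180, 180, 180, 180, 180].

## Interface

Orientations are given as [roll, pitch, yaw] about the fixed x, y, z axes, in that order (R = Rz(yaw) Ry(pitch) Rx(roll)).
In Python, from cell import env gives the robot as it stands.
- The arm moves only by the shell command python3 -m pendant 'ROWS' [FORCE]. ROWS is JSON, one flat list of numbers, 7 for each row, row after row: the shift along the world's x, y, z in units of 40 mm (1.0 is 40 mm), then the turn, a rotation vector about the world's x, y, z in units of 10 degrees (1.0 is 10 degrees), then the finger opening in mm, from 0 to 87. In form: [x, y, z, wx, wy, wz, jaw, x, y, z, wx, wy, wz, jaw, ...]. A call has 1 to 10 rows; each row shifts and turns the commanded pose from where the row before left it; what a row does not reach is not made up. A row lasts 1/8 s, in which the tool goes at most 62.5 mm and 10.7 degrees, less where a joint would pass 70% of its speed; a pose out of reach is approached as far as the arm can. A call is refused whole if a number of a shift passes 1 or a number of a turn 1, either way. A call with a gripper value outside its range is refused whole. The fingers move at their own pace and stop on an object; FORCE is the grip in N (left out, the last holds). Time passes only in rows, so rows that do not move let the fingers close. It gives the time, the measured TCP pose, the force and the opening at its end, in the units of the state.
- env.get_obs(): the state, without advancing time (a new reading comes with each control period).
- env.read_camera(name): name is "scene" or "top" or "wrist"; returns a dict with "image" (480x640x3 uint8, red, green, blue), "fx", "fy", "cx", "cy" (pixels), "cam_to_world" (4x4, takes a point from camera to world coordinates). Camera axes: x right, y up, looking along -z (the intrinsics and any distortion apply to the point x, -y, -z); pixel columns grow to the right and rows downward; lengths in m; the calibration is good to about 2 mm. The wrist camera is an equidistant fisheye: a pixel r from the principal point sees the ray r / f radians off the axis. A picture is of the moment at which its call begins. There is no depth.
- env.sign_off(): hands the job in, once; it reports no verdict.
The state is a dict: "time_s": time; "qpos": joint angles; "joint_velocities": joint speeds; "effort": joint torques, N m; "tool_pos": TCP position; "tool_rot": TCP orientation; "force": force on the tool from outside, world axes, zero at the start; "wrist_torque": the same for the moment, N m; "grip_width": finger opening in m.
Only numpy, scipy, OpenCV 4.12 (cv2) and the standard library are available. Lean on these libraries where they do the work, as an engineer would, in place of code of your own. Each camera call takes 0.05 s, during which the arm holds its last target.

## Working session

There is one attempt and no reset: what is moved stays moved. The work goes in short steps, Python scripts to look and compute and a shell command to move; the robot and the scene stay as the last step left them, time stands still between calls to the robot, and variables do not carry over. Pictures are saved under pics/ and viewed, and the job is handed in when it is done.

```bash
ls; mkdir -p pics
python3 - <<'E'
from cell import env
import cv2
o=env.get_obs();print({k:o[k] for k in('time_s','tool_pos','tool_rot','force','grip_width')})
for n in('scene','top','wrist'):
    c=env.read_camera(n);cv2.imwrite(f'pics/{n}0.png',c['image'][:,:,::-1])
    print(n,c['fx'],c['cx'],c['cy'],c['cam_to_world'].tolist() if hasattr(c['cam_to_world'],'tolist') else c['cam_to_world'],[k for k in c])
E
```

```text
pics
{'time_s': 0.0, 'tool_pos': array([ 0.28407652, -0.58404301,  0.22146567]), 'tool_rot': array([-9.01077453e+01, -6.45742720e-03, -1.54054618e+02]), 'force': array([-0.40100804, -0.2891751 , -0.18724569]), 'grip_width': 0.0868766205279337}
scene 596.2383374696799 311.0395921751177 248.14886124780654 [[-0.8307767267948633, -0.40972578692118766, 0.37674236521504556, 1.1232609628787147], [0.5562860722325252, -0.6341347319371127, 0.5370465041233917, 0.6723908952182397], [0.018863617259767207, 0.6557422674213245, 0.7547491256444204, 1.0407711600341427], [0.0, 0.0, 0.0, 1.0]] ['image', 'fx', 'fy', 'cx', 'cy', 'cam_to_world']
top 503.77882782914935 314.50449682258744 239.24190855350483 [[-0.00887360236065246, 0.9929760096021109, -0.1179826408240367, 0.4900298675169429], [-0.9999601726363136, -0.008924317826066657, 9.845045876413158e-05, -0.008517549803890157], [-0.0009551556409852612, 0.11797881549671524, 0.9930156528331732, 1.3388191993634875], [0.0, 0.0, 0.0, 1.0]] ['image', 'fx', 'fy', 'cx', 'cy', 'cam_to_world']
wrist 371.64829954431775 318.2552335662145 241.07038193410565 [[0.4370538209694852, 0.8604847181282119, 0.26182056344715005, 0.3562787704217312], [-0.8994331863461643, 0.4187651230281397, 0.1251227998184647, -0.5497399661546767], [-0.0019750633300383725, -0.2901755013832784, 0.9569714089364444, 0.3827878193693459], [0.0, 0.0, 0.0, 1.0]] ['image', 'fx', 'fy', 'cx', 'cy', 'cam_to_world']
```

View pics/top0.png

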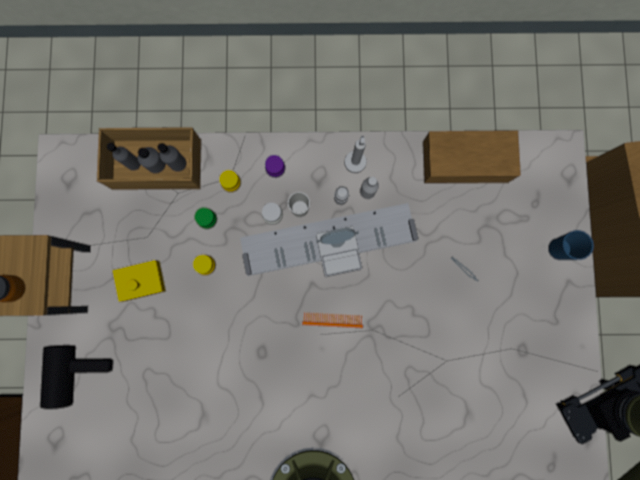

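View pics/scene0.png

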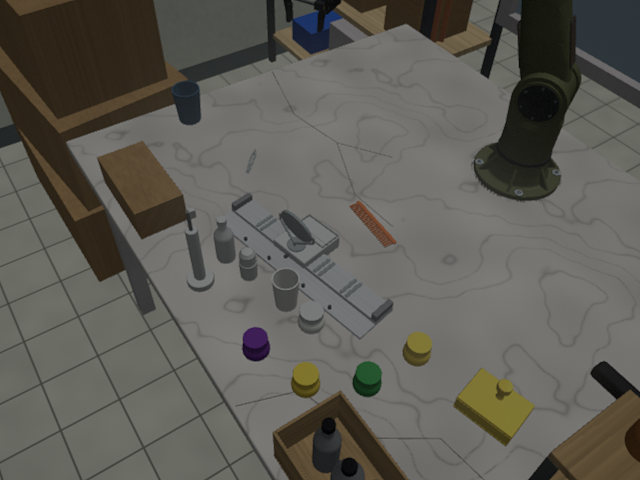

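The top view shows a row behind the rail: white squat jar (271,212), tumbler (299,204), stick (342,194) and lotion (370,187). There are look-alikes in green (205,217), yellow (230,180 and 204,264) and purple (275,166). The only white squat one is at (271,212), so I'll confirm it in an enlarged crop.

Run:
```python
import cv2
a=cv2.imread('pics/top0.png')[140:290,225:425];cv2.imwrite('pics/topc.png',cv2.resize(a,(800,600),interpolation=cv2.INTER_CUBIC))
a=cv2.imread('pics/scene0.png')[180:350,190:410];cv2.imwrite('pics/scenec.png',cv2.resize(a,(776,600),interpolation=cv2.INTER_CUBIC))
```

```text
(no output)
```

View pics/topc.png

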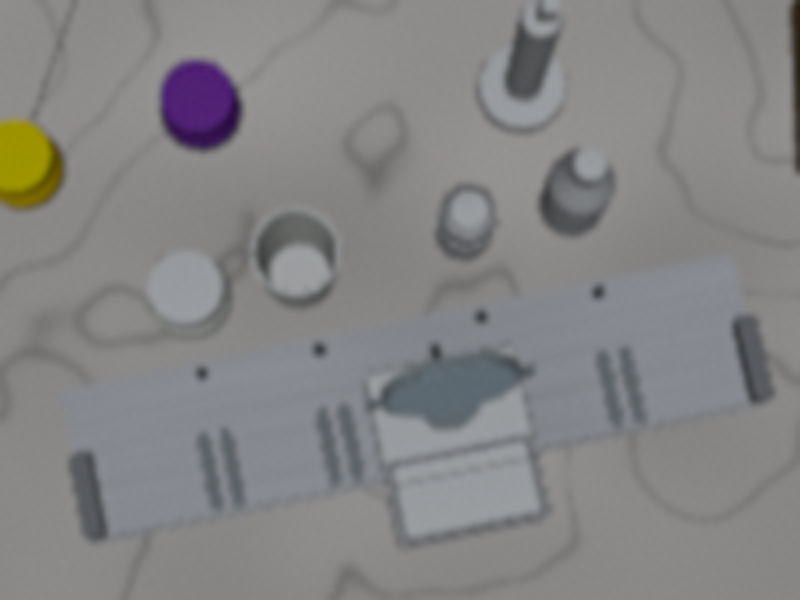

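View pics/scenec.png

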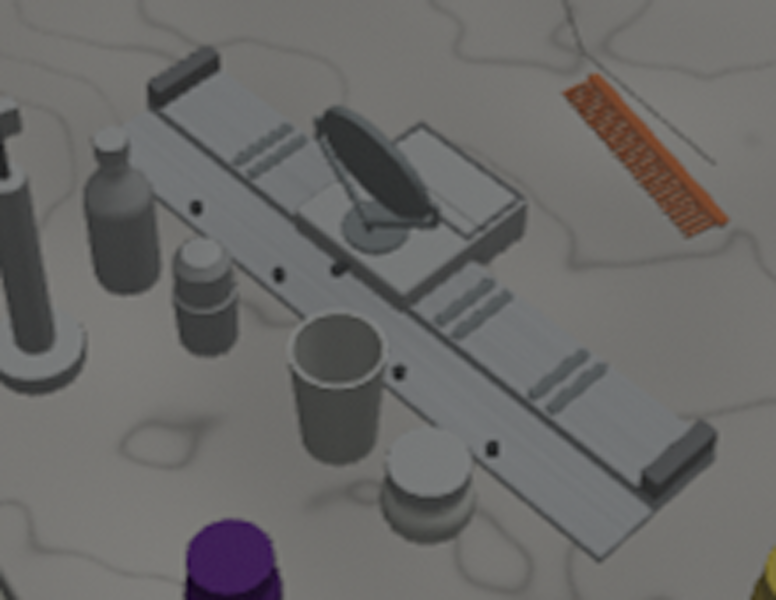

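The crop confirms it: the jar is the white squat cap at crop (187,288), opposite the leftmost stud (202,373). The tumbler, stick and lotion stand opposite the other studs. So the target is notch_3. Next I measure the rail and tray.

```bash
cat > h.py <<'E'
import numpy as np
from cell import env
def ray(c,u,v,z):
    T=np.array(c['cam_to_world']);d=T[:3,:3]@np.array([(u-c['cx'])/c['fx'],-(v-c['cy'])/c['fy'],-1]);o=T[:3,3]
    return o+d*(z-o[2])/d[2]
E
python3 - <<'E'
from h import *
c=env.read_camera('top')
f=lambda u,v,z:ray(c,225+u/4-.4,140+v/4-.4,z)
S=np.array([f(*p,.014)[:2] for p in[(598,292),(481,317),(320,350),(202,373)]])
y=np.array([-.135,-.055,.055,.135])
e=np.polyfit(y,S,1);yd=e[0];print('scale',np.linalg.norm(yd));yd/=np.linalg.norm(yd)
xd=np.array([yd[1],-yd[0]]);o=S.mean(0)-.066*xd
print('origin',o,'yaw',np.degrees(np.arctan2(xd[1],xd[0])),'xd',xd,'yd',yd)
R=lambda p:np.round([(p[:2]-o)@xd,(p[:2]-o)@yd],4)
print('jar',R(f(187,288,.048)),'ptr',R(f(436,352,.03)))
for n,p in dict(fl=(405,545),fr=(547,512),br=(525,438),bl=(390,465)).items():q=f(*p,.042);print(n,q.round(4),R(q))
for n,p in dict(comb1=(303,318),comb2=(363,322),tw=(452,258),tw2=(478,280)).items():q=ray(c,*p,.005);print(n,q.round(3),R(q))
t=np.array([-.055,-.0]);
E
```

```text
scale 0.9955670223224545
origin [ 0.62635869 -0.04899899] yaw 11.164974646327515 xd [0.98107371 0.19363465] yd [-0.19363465  0.98107371]
jar [0.118  0.1314] ptr [ 0.0466 -0.0194]
fl [ 0.5491 -0.037   0.042 ] [-0.0735  0.0268]
fr [ 0.5695 -0.1286  0.042 ] [-0.0712 -0.0671]
br [ 0.6175 -0.1153  0.042 ] [-0.0216 -0.0634]
bl [ 0.6007 -0.0279  0.042 ] [-0.021   0.0257]
comb1 [0.441 0.023 0.005] [-0.1677  0.1068]
comb2 [ 0.429 -0.134  0.005] [-0.2096 -0.0448]
tw [ 0.595 -0.373  0.005] [-0.0934 -0.3119]
tw2 [ 0.536 -0.439  0.005] [-0.164  -0.3655]
```

The jar is at rail y ≈ +0.131, so the target is notch_3 (+0.135). The tray is at about -0.020, so I push its right end towards rail +y. I'll use closed fingers with the jaw axis along the rail and the wrist camera on the robot's side, away from the mirror. That needs about a +165° turn.

```bash
python3 -m pendant '[0.45,0.62,0,0,0,1,0,0.45,0.62,0,0,0,1,0,0.45,0.62,0,0,0,1,0,0.45,0.62,0,0,0,1,0,0.45,0.62,0,0,0,1,0,0.45,0.62,0,0,0,1,0,0.45,0.62,0,0,0,1,0,0.45,0.62,0,0,0,1,0,0.45,0.62,0,0,0,1,0,0.45,0.62,0,0,0,1,0]' 40
```

```text
time_s: 1.45
tool_pos: [0.4647, -0.3356, 0.2224]
tool_rot: [-90.0, 0.0, -53.7]
force: [0.3, -0.7, -0.8]
grip_width: 0.0014
```

```bash
python3 -m pendant '[0.45,0.61,0,0,0,0.93,0,0.45,0.61,0,0,0,0.93,0,0.45,0.61,0,0,0,0.93,0,0.45,0.61,0,0,0,0.93,0,0.45,0.61,0,0,0,0.93,0,0.45,0.61,0,0,0,0.93,0,0.43,0.61,0,0,0,0.9,0,0,0,0,0,0,0,0]'
python3 - <<'E'
from h import *
import cv2
print(np.round(env.get_obs()['qpos'],1))
for n in('scene','top'):
    c=env.read_camera(n);cv2.imwrite(f'pics/{n}1.png',c['image'][:,:,::-1])
E
```

```text
time_s: 2.45
tool_pos: [0.5906, -0.1623, 0.2224]
tool_rot: [-89.9, -0.0, 11.0]
force: [0.3, -0.5, 0.2]
grip_width: 0.0006
[ 44.4  17.7 -38.7  87.7  11.   78.5 105.9]
```

View pics/scene1.png

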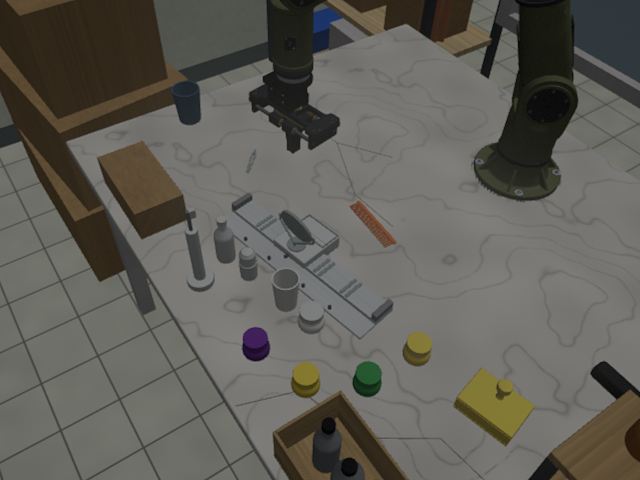

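The scene view shows the closed gripper over the spot, at (293,125), with the jaw axis along the rail and the body clear. I descend beside the tray's right end, with the tool a little nearer the robot.

```bash
python3 -m pendant '[-0.15,-0.03,-0.85,0,0,0,0,0,0,-0.85,0,0,0,0,0,0,-0.85,0,0,0,0,0,0,-0.85,0,0,0,0,0,0,-0.85,0,0,0,0,0,0,-0.85,0,0,0,0,0,0,0,0,0,0,0]'
python3 - <<'E'
from h import *
import cv2
for n in('scene','top','wrist'):
    c=env.read_camera(n);cv2.imwrite(f'pics/{n}2.png',c['image'][:,:,::-1])
a=cv2.imread('pics/scene2.png')[120:330,180:460];cv2.imwrite('pics/scene2c.png',cv2.resize(a,(800,600),interpolation=cv2.INTER_CUBIC))
E
```

```text
time_s: 3.42
tool_pos: [0.5803, -0.1682, 0.0159]
tool_rot: [-89.9, 0.3, 10.6]
force: [0.4, 0.7, -0.0]
grip_width: 0.0001
```

View pics/scene2c.png

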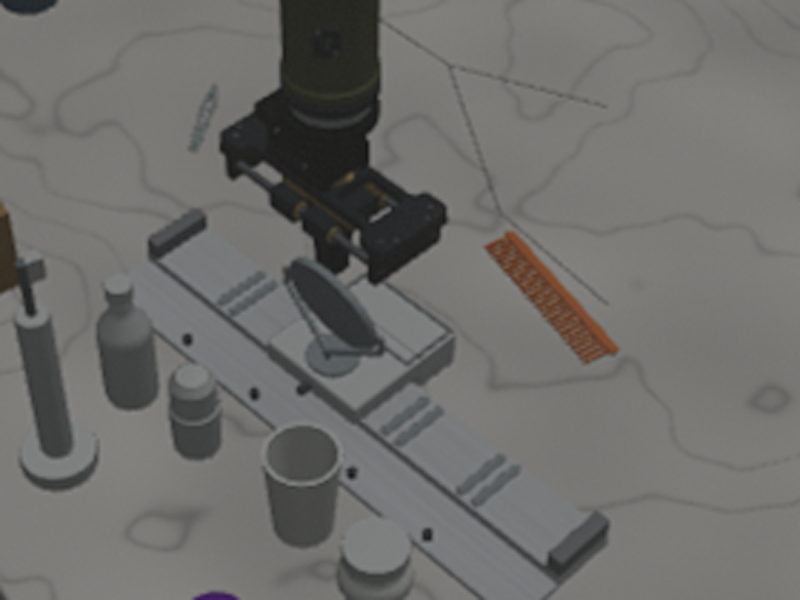

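View pics/wrist2.png

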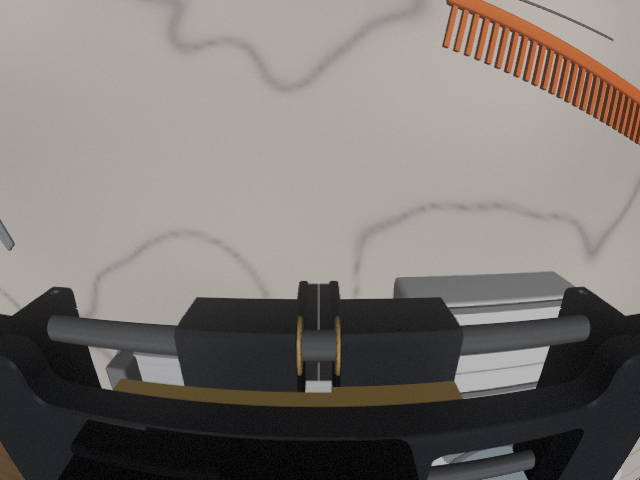

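The crop shows the fingertips beside the tray's right end, with the gripper body well in front of the mirror. I start pushing along the rail.

```bash
for i in 1; do python3 -m pendant '[0.02,0.26,0,0,0,0,0,-0.05,0.25,0,0,0,0,0,-0.05,0.25,0,0,0,0,0,0,0,0,0,0,0,0]'; done; python3 -m pendant '[-0.05,0.25,0,0,0,0,0,0,0,0,0,0,0,0]'; python3 -m pendant '[-0.05,0.25,0,0,0,0,0,0,0,0,0,0,0,0]'
```

```text
time_s: 4.08
tool_pos: [0.5804, -0.1349, 0.0189]
tool_rot: [-90.0, -0.0, 10.9]
force: [0.2, -0.1, 0.4]
grip_width: 0.0004
time_s: 4.32
tool_pos: [0.5781, -0.1253, 0.0186]
tool_rot: [-90.0, 0.0, 10.8]
force: [-0.3, 0.2, -0.1]
grip_width: 0.0005
time_s: 4.58
tool_pos: [0.576, -0.115, 0.0185]
tool_rot: [-89.9, 0.0, 10.8]
force: [0.1, -0.5, -0.7]
grip_width: 0.0005
```

```bash
cat >> h.py <<'E'
def snap(t):
    import cv2
    c=env.read_camera('scene')['image'][:,:,::-1];d=env.read_camera('wrist')['image'][:,:,::-1]
    a=cv2.resize(c[170:350,190:430],(800,600),interpolation=cv2.INTER_CUBIC)
    cv2.imwrite(f'pics/s{t}.png',a);cv2.imwrite(f'pics/w{t}.png',d)
    print(np.array(env.get_obs()['tool_pos']).round(4))
E
python3 -c "
from h import *
snap('a')"
```

```text
[ 0.5762 -0.116   0.0185]
```

View pics/sa.png

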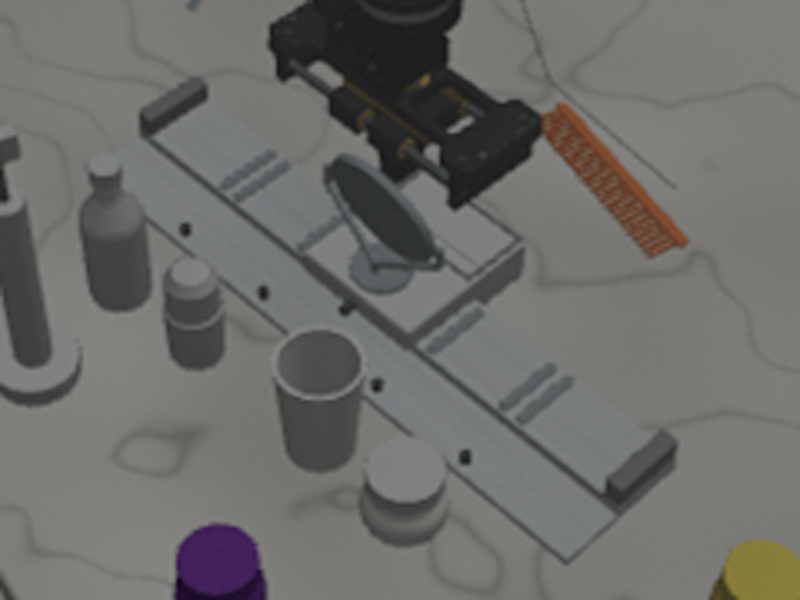

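View pics/wa.png

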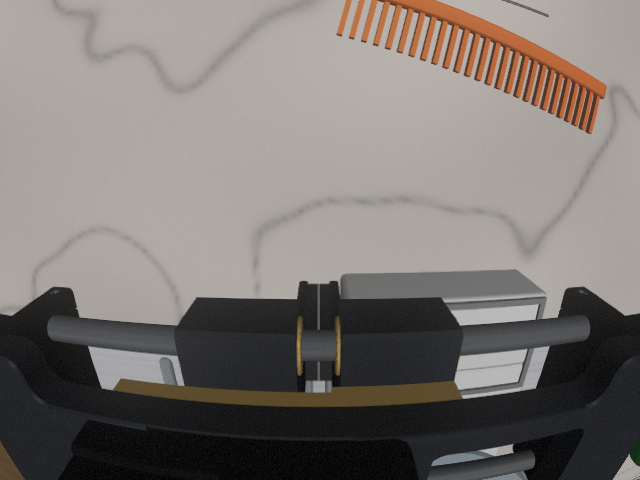

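```bash
cat >> h.py <<'E'
def ptr(u,v,tool=None):
    c=env.read_camera('scene');k=.3;o=np.array([.62636,-.0490]);xd=np.array([.98107,.19363]);yd=np.array([-.19363,.98107])
    f=lambda u,v,z:[round(float((ray(c,190+u*k-.35,170+v*k-.35,z)[:2]-o)@e),4) for e in(xd,yd)]
    print('studs',[f(*s,.014) for s in[(185,229),(264,292),(377,385),(465,457)]],'ptr',f(u,v,.03))
    t=np.array(env.get_obs()['tool_pos'][:2]);print('tcp',(t-o)@xd,(t-o)@yd)
E
python3 -c "
from h import *
ptr(347,308)"
```

```text
studs [[0.0711, -0.133], [0.0702, -0.0528], [0.0708, 0.0566], [0.0709, 0.136]] ptr [0.0489, 0.0058]
tcp -0.062228255939427005 -0.05631114789316158
```

Contact is made: the tray is at about 0.004 and the offset from tray middle to TCP is about 60 mm. I push on through notch_2.

```bash
python3 -m pendant '[-0.03,0.15,0,0,0,0,0,-0.03,0.15,0,0,0,0,0,-0.03,0.15,0,0,0,0,0,-0.03,0.15,0,0,0,0,0,-0.03,0.15,0,0,0,0,0,-0.03,0.15,0,0,0,0,0]'; python3 -m pendant '[-0.03,0.15,0,0,0,0,0]';python3 -m pendant '[-0.03,0.15,0,0,0,0,0]';python3 -m pendant '[-0.03,0.15,0,0,0,0,0]';python3 -m pendant '[-0.03,0.15,0,0,0,0,0]';python3 -m pendant '[-0.03,0.15,0,0,0,0,0]';python3 -m pendant '[-0.03,0.15,0,0,0,0,0]';python3 -m pendant '[-0.03,0.15,0,0,0,0,0]';python3 -c "
from h import *
snap('b')"
```

```text
time_s: 5.48
tool_pos: [0.569, -0.0804, 0.0186]
tool_rot: [-90.0, 0.0, 10.8]
force: [1.1, -7.9, -1.8]
grip_width: 0.0005
time_s: 5.6
tool_pos: [0.5688, -0.0799, 0.0187]
tool_rot: [-90.4, -0.1, 10.6]
force: [3.6, -16.5, -4.9]
grip_width: 0.0004
time_s: 5.72
tool_pos: [0.5687, -0.0792, 0.0188]
tool_rot: [-90.8, -0.1, 10.5]
force: [7.7, -25.4, -8.2]
grip_width: 0.0003
time_s: 5.85
tool_pos: [0.5666, -0.069, 0.0187]
tool_rot: [-90.4, -0.1, 10.4]
force: [0.4, -2.0, -0.6]
grip_width: 0.0003
time_s: 5.98
tool_pos: [0.5657, -0.0645, 0.0188]
tool_rot: [-90.6, -0.1, 10.5]
force: [5.0, -21.7, -5.1]
grip_width: 0.0008
time_s: 6.1
tool_pos: [0.5644, -0.0577, 0.0188]
tool_rot: [-90.4, -0.1, 10.4]
force: [0.6, -4.9, -2.1]
grip_width: 0.0004
time_s: 6.22
tool_pos: [0.5619, -0.0449, 0.0187]
tool_rot: [-90.0, -0.0, 10.7]
force: [-0.5, -0.6, -0.1]
grip_width: 0.0005
time_s: 6.35
tool_pos: [0.5604, -0.0372, 0.0186]
tool_rot: [-90.0, 0.0, 10.8]
force: [-0.0, -1.5, -0.4]
grip_width: 0.0004
[ 0.5605 -0.036   0.0187]
```

View pics/sb.png

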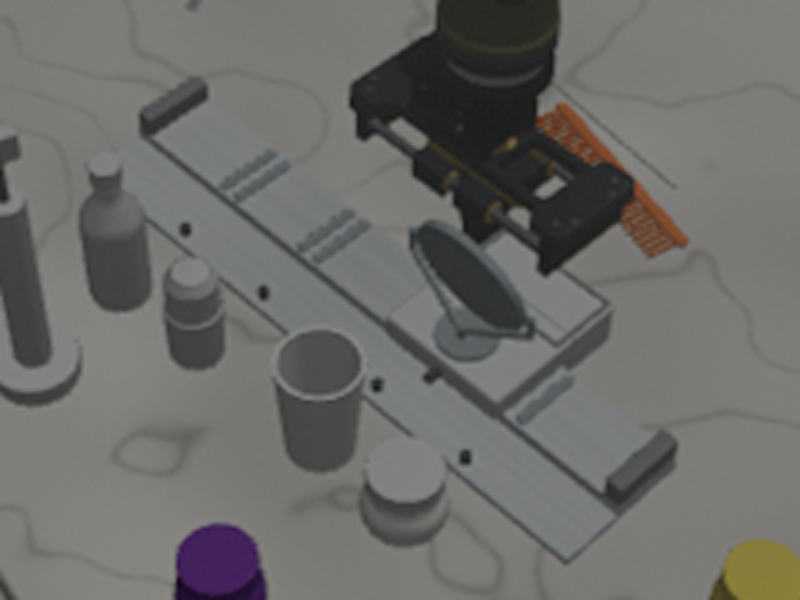

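```bash
python3 -c "
from h import *
ptr(432,376)"
```

```text
studs [[0.0711, -0.133], [0.0702, -0.0528], [0.0708, 0.0566], [0.0709, 0.136]] ptr [0.049, 0.0846]
tcp -0.06206460527143716 0.024844447125700463
```

The tray is at about 0.084, past notch_2. I approach the ridge of notch_3, then go over it in small steps.

```bash
python3 -m pendant '[-0.03,0.15,0,0,0,0,0,-0.03,0.15,0,0,0,0,0,-0.03,0.15,0,0,0,0,0,-0.03,0.15,0,0,0,0,0,0,0,0,0,0,0,0]'; for k in 1; do python3 -m pendant '[-0.01,0.05,0,0,0,0,0]';python3 -m pendant '[-0.01,0.05,0,0,0,0,0]';python3 -m pendant '[-0.01,0.05,0,0,0,0,0]';python3 -m pendant '[-0.01,0.05,0,0,0,0,0]';python3 -m pendant '[-0.01,0.05,0,0,0,0,0]';done;python3 -c "
from h import *
ptr(0,0)"
```

```text
time_s: 7.12
tool_pos: [0.5556, -0.0133, 0.0186]
tool_rot: [-90.0, 0.0, 10.8]
force: [0.2, 0.8, 0.1]
grip_width: 0.0006
time_s: 7.25
tool_pos: [0.5554, -0.0125, 0.0185]
tool_rot: [-90.0, 0.0, 10.7]
force: [-0.1, -0.3, 0.5]
grip_width: 0.0006
time_s: 7.38
tool_pos: [0.5551, -0.0109, 0.0185]
tool_rot: [-90.0, 0.0, 10.7]
force: [-0.5, -1.1, -0.5]
grip_width: 0.0003
time_s: 7.5
tool_pos: [0.5547, -0.0088, 0.0185]
tool_rot: [-90.0, 0.0, 10.7]
force: [0.1, -1.5, 0.0]
grip_width: 0.0004
time_s: 7.62
tool_pos: [0.5542, -0.0066, 0.0185]
tool_rot: [-90.0, 0.0, 10.7]
force: [1.0, -1.4, -0.2]
grip_width: 0.0008
time_s: 7.75
tool_pos: [0.5538, -0.0045, 0.0185]
tool_rot: [-90.0, 0.0, 10.7]
force: [0.1, -0.8, -0.8]
grip_width: 0.0008
studs [[0.0711, -0.133], [0.0702, -0.0528], [0.0708, 0.0566], [0.0709, 0.136]] ptr [0.0277, -0.3947]
tcp -0.0625302525579871 0.05818688701148578
```

```bash
python3 -m pendant '[-0.01,0.05,0,0,0,0,0]';python3 -m pendant '[-0.01,0.05,0,0,0,0,0]';python3 -m pendant '[-0.01,0.05,0,0,0,0,0]'
```

```text
time_s: 7.92
tool_pos: [0.5534, -0.0026, 0.0185]
tool_rot: [-90.0, 0.0, 10.7]
force: [0.3, -1.7, -0.9]
grip_width: 0.0002
time_s: 8.05
tool_pos: [0.5533, -0.0021, 0.0186]
tool_rot: [-90.1, 0.0, 10.7]
force: [1.0, -6.2, -0.6]
grip_width: 0.0004
time_s: 8.18
tool_pos: [0.5533, -0.0018, 0.0186]
tool_rot: [-90.2, -0.0, 10.7]
force: [2.5, -9.7, -1.3]
grip_width: 0.0003
```

```bash
python3 -m pendant '[-0.01,0.05,0,0,0,0,0]';python3 -m pendant '[0,0,0,0,0,0,0]'
```

```text
time_s: 8.3
tool_pos: [0.5532, -0.0016, 0.0186]
tool_rot: [-90.3, -0.0, 10.6]
force: [3.1, -12.3, -2.2]
grip_width: 0.0005
time_s: 8.43
tool_pos: [0.5532, -0.0016, 0.0186]
tool_rot: [-90.3, -0.0, 10.6]
force: [2.5, -11.4, -1.4]
grip_width: 0.0002
```

```bash
python3 -m pendant '[-0.01,0.04,0,0,0,0,0]';python3 -m pendant '[0,0,0,0,0,0,0]'
```

```text
time_s: 8.55
tool_pos: [0.5531, -0.0014, 0.0186]
tool_rot: [-90.4, -0.0, 10.5]
force: [2.0, -14.4, -2.2]
grip_width: 0.0007
time_s: 8.68
tool_pos: [0.5531, -0.0014, 0.0186]
tool_rot: [-90.4, -0.0, 10.5]
force: [3.5, -12.2, -1.3]
grip_width: 0.0002
```

```bash
python3 -m pendant '[-0.01,0.04,0,0,0,0,0]';python3 -m pendant '[0,0,0,0,0,0,0]'
```

```text
time_s: 8.8
tool_pos: [0.5531, -0.0013, 0.0187]
tool_rot: [-90.5, -0.0, 10.5]
force: [4.3, -16.8, -2.5]
grip_width: 0.0008
time_s: 8.93
tool_pos: [0.5531, -0.0013, 0.0186]
tool_rot: [-90.5, -0.0, 10.5]
force: [3.8, -14.9, -2.6]
grip_width: 0.0001
```

```bash
python3 -c "
from h import *
snap('c')"
```

```text
[ 0.5531 -0.0013  0.0187]
```

View pics/sc.png

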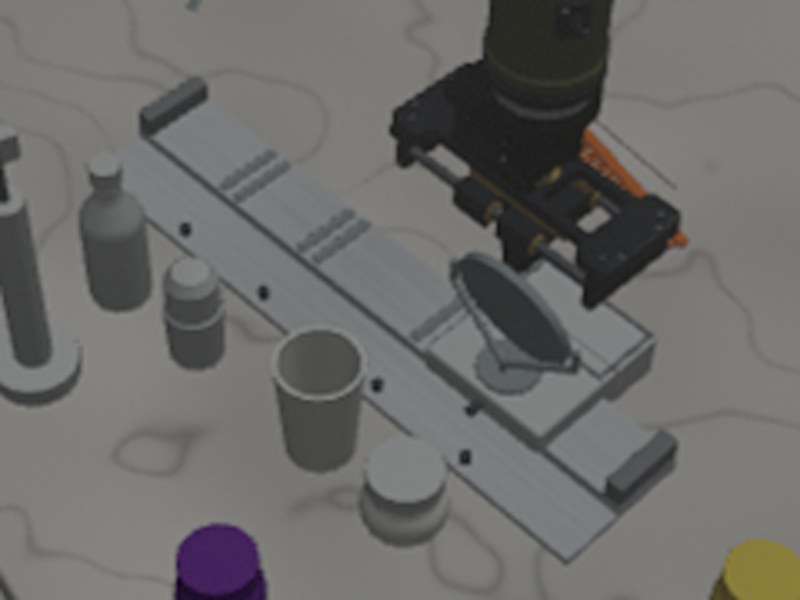

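The tray is on the ridge of notch_3 (pointer at (472,409)). Nothing else is touching, so I keep adding small steps.

```bash
python3 -m pendant '[-0.01,0.04,0,0,0,0,0]';python3 -m pendant '[0,0,0,0,0,0,0]'
```

```text
time_s: 9.15
tool_pos: [0.553, -0.0012, 0.0187]
tool_rot: [-90.6, -0.1, 10.4]
force: [4.9, -19.5, -1.8]
grip_width: 0.0007
time_s: 9.28
tool_pos: [0.5531, -0.0012, 0.0187]
tool_rot: [-90.6, -0.1, 10.4]
force: [4.1, -16.6, -2.3]
grip_width: 0.0004
```

```bash
python3 -m pendant '[-0.01,0.03,0,0,0,0,0]';python3 -m pendant '[0,0,0,0,0,0,0]'
```

```text
time_s: 9.4
tool_pos: [0.5531, -0.0011, 0.0187]
tool_rot: [-90.7, -0.1, 10.4]
force: [5.6, -21.1, -3.9]
grip_width: 0.0004
time_s: 9.52
tool_pos: [0.553, -0.0011, 0.0187]
tool_rot: [-90.7, -0.1, 10.4]
force: [6.1, -18.8, -3.4]
grip_width: 0.0004
```

```bash
python3 -m pendant '[-0.01,0.03,0,0,0,0,0]'
```

```text
time_s: 9.65
tool_pos: [0.553, -0.001, 0.0187]
tool_rot: [-90.8, -0.1, 10.4]
force: [7.0, -22.6, -5.8]
grip_width: 0.0003
```

```bash
python3 -m pendant '[-0.01,0.03,0,0,0,0,0]'
```

```text
time_s: 9.78
tool_pos: [0.553, -0.0009, 0.0188]
tool_rot: [-90.8, -0.1, 10.3]
force: [7.8, -24.2, -5.9]
grip_width: 0.0001
```

```bash
python3 -m pendant '[-0.01,0.03,0,0,0,0,0]'
```

```text
time_s: 9.9
tool_pos: [0.5529, -0.0009, 0.0188]
tool_rot: [-90.9, -0.1, 10.3]
force: [9.5, -26.4, -6.6]
grip_width: 0.0004
```

```bash
python3 -m pendant '[-0.01,0.03,0,0,0,0,0]'
```

```text
time_s: 10.02
tool_pos: [0.5529, -0.0008, 0.0188]
tool_rot: [-91.0, -0.2, 10.2]
force: [9.0, -28.5, -6.9]
grip_width: 0.0002
```

The force is climbing without motion, partly from a sideways build-up (Fx, Fz) that binds the tray. I back off to relieve it, shift the contact 8 mm nearer the rail, and push again dead along the rail.

```bash
python3 -m pendant '[0.06,-0.3,0,0,0,0,0,0.06,-0.3,0,0,0,0,0,0,0,0,0,0,0,0,0.2,0.04,0,0,0,0.03,0,0,0,0,0,0,0,0]';python3 -c "
from h import *
snap('d');ptr(0,0)"
```

```text
time_s: 10.65
tool_pos: [0.5627, -0.0065, 0.0188]
tool_rot: [-89.9, -0.1, 11.2]
force: [0.6, -1.4, -0.4]
grip_width: 0.0004
[ 0.562  -0.0071  0.0185]
studs [[0.0711, -0.133], [0.0702, -0.0528], [0.0708, 0.0566], [0.0709, 0.136]] ptr [0.0277, -0.3947]
tcp -0.05526263875601274 0.05329723096410155
```

View pics/wd.png

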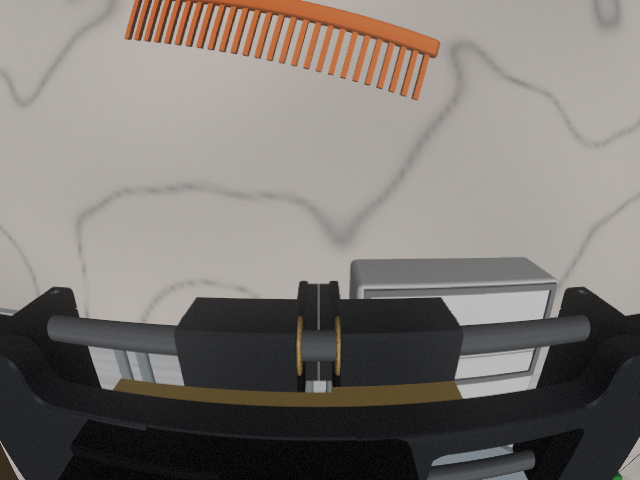

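View pics/sd.png

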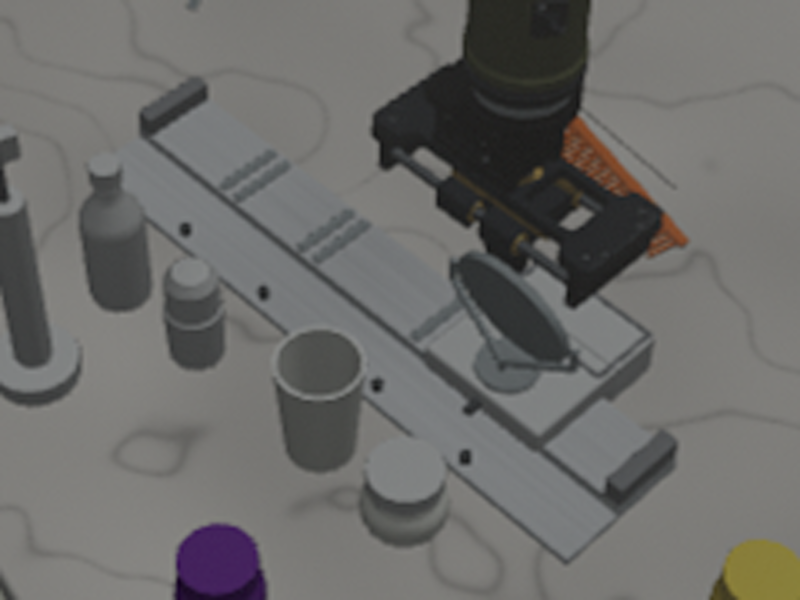

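```bash
python3 -m pendant '[-0.02,0.1,0,0,0,0,0,-0.02,0.1,0,0,0,0,0]'; python3 -m pendant '[-0.02,0.1,0,0,0,0,0]'; python3 -m pendant '[-0.02,0.1,0,0,0,0,0]'
```

```text
time_s: 11.05
tool_pos: [0.5603, -0.0007, 0.0186]
tool_rot: [-90.1, 0.0, 11.1]
force: [1.1, -6.9, -1.3]
grip_width: 0.0005
time_s: 11.18
tool_pos: [0.5602, -0.0003, 0.0186]
tool_rot: [-90.3, -0.0, 11.0]
force: [3.0, -11.1, -2.5]
grip_width: 0.0003
time_s: 11.3
tool_pos: [0.5601, 0.0001, 0.0187]
tool_rot: [-90.6, -0.0, 10.8]
force: [4.2, -17.8, -2.0]
grip_width: 0.0003
```

```bash
python3 -m pendant '[-0.01,0.05,0,0,0,0,0]'; python3 -m pendant '[-0.01,0.05,0,0,0,0,0]'
```

```text
time_s: 11.42
tool_pos: [0.5601, 0.0002, 0.0187]
tool_rot: [-90.7, -0.0, 10.8]
force: [5.3, -18.4, -2.6]
grip_width: 0.0005
time_s: 11.55
tool_pos: [0.56, 0.0004, 0.0187]
tool_rot: [-90.8, -0.0, 10.7]
force: [6.2, -21.7, -2.6]
grip_width: 0.0004
```

```bash
python3 -m pendant '[-0.01,0.05,0,0,0,0,0]'
```

```text
time_s: 11.68
tool_pos: [0.56, 0.0005, 0.0188]
tool_rot: [-90.9, -0.0, 10.6]
force: [6.6, -25.1, -2.9]
grip_width: 0.0006
```

```bash
python3 -m pendant '[-0.01,0.05,0,0,0,0,0]'
```

```text
time_s: 11.8
tool_pos: [0.5599, 0.0006, 0.0187]
tool_rot: [-91.0, -0.0, 10.6]
force: [7.0, -29.4, -3.9]
grip_width: 0.0003
```

```bash
python3 -m pendant '[-0.01,0.04,0,0,0,0,0]'
```

```text
time_s: 11.92
tool_pos: [0.5589, 0.0062, 0.0187]
tool_rot: [-90.6, -0.0, 10.5]
force: [1.9, -4.1, -2.0]
grip_width: 0.0005
```

It broke through. I retreat at once.

```bash
python3 -m pendant '[0.08,-0.4,0,0,0,0,0,0.08,-0.4,0,0,0,0,0,0,0,0,0,0,0,0]';python3 -c "
from h import *
snap('e')"
```

```text
time_s: 12.3
tool_pos: [0.5633, -0.0159, 0.0184]
tool_rot: [-90.0, 0.0, 10.9]
force: [-0.2, 0.5, -0.1]
grip_width: 0.0005
[ 0.563  -0.0139  0.0185]
```

View pics/se.png

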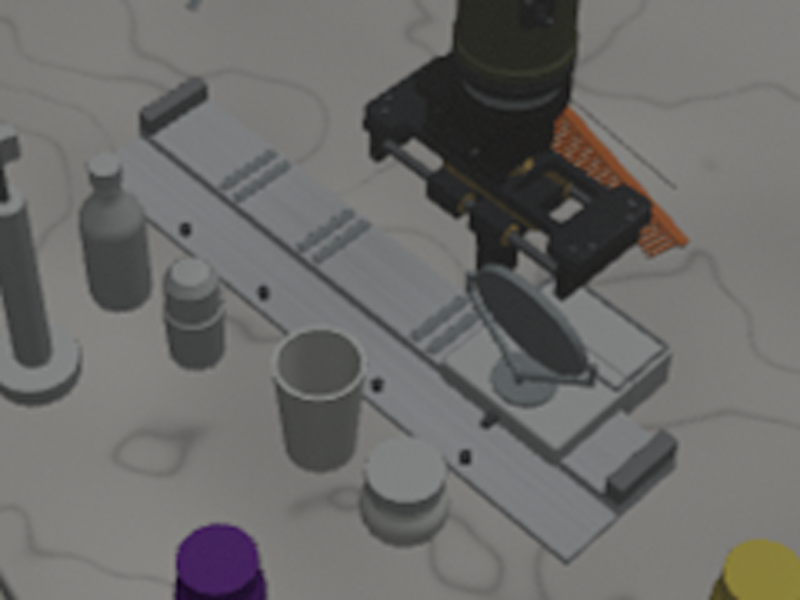

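```bash
python3 -c "
from h import *
ptr(488,421)"; python3 -m pendant '[-0.1,-0.02,0.5,0,0,0,0,0,0,0.9,0,0,0,0,0,0,0.9,0,0,0,0,0,0,0.9,0,0,0,0,-0.5,-0.5,0.9,0,0,0,0,-0.9,-0.9,0,0,0,0,0,-0.9,-0.9,0,0,0,0,0,0,0,0,0,0,0,0,0,0,0,0,0,0,0]';python3 - <<'E'
from h import *
import cv2
snap('f')
i=env.read_camera('top')['image'][:,:,::-1];cv2.imwrite('pics/tf.png',cv2.resize(i[140:290,225:425],(800,600),interpolation=cv2.INTER_CUBIC))
E
```

```text
studs [[0.0711, -0.133], [0.0702, -0.0528], [0.0708, 0.0566], [0.0709, 0.136]] ptr [0.0492, 0.1343]
tcp -0.055293454738399576 0.04711032526077276
time_s: 13.58
tool_pos: [0.4677, -0.1064, 0.1837]
tool_rot: [-90.1, -0.1, 11.1]
force: [0.4, 0.2, -0.2]
grip_width: 0.0005
[ 0.468  -0.1058  0.1832]
```

View pics/tf.png

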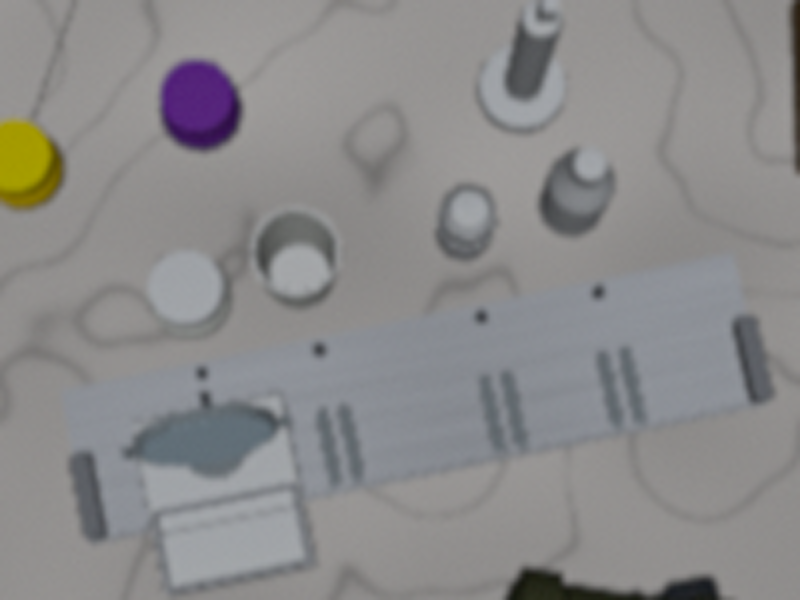

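View pics/sf.png

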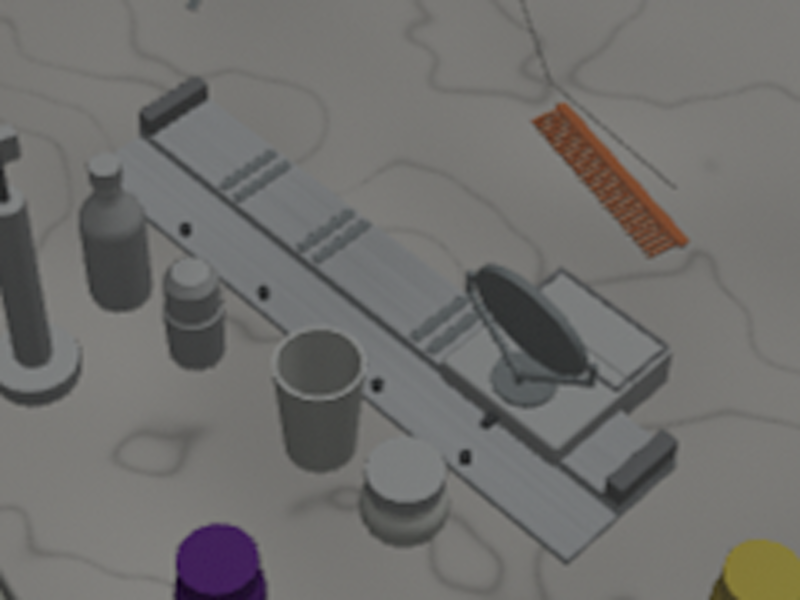

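Run:
```python
from h import *
import cv2
ptr(472,408)
# dark-blob centroids of studs/pointer in both views
o=np.array([.62636,-.0490]);xd=np.array([.98107,.19363]);yd=np.array([-.19363,.98107])
def cen(c,u,v,r=4):
    g=cv2.cvtColor(c['image'],cv2.COLOR_RGB2GRAY).astype(float)
    p=g[v-r:v+r+1,u-r:u+r+1];w=np.clip(np.median(p)-12-p,0,None)
    Y,X=np.mgrid[v-r:v+r+1,u-r:u+r+1];return (X*w).sum()/w.sum(),(Y*w).sum()/w.sum()
c=env.read_camera('top')
for n,(u,v),z in[('s0',(374,213),.014),('s1',(345,219),.014),('s2',(305,227),.014),('s3',(275,233),.014),('ptr',(276,239),.03)]:
    q=cen(c,u,v,2);print(n,np.round(q,2),np.round([(ray(c,*q,z)[:2]-o)@e for e in(xd,yd)],4))
c=env.read_camera('scene')
for n,(u,v),z in[('s0',(245,238),.014),('s1',(269,257),.014),('s2',(303,285),.014),('s3',(329,307),.014),('ptr',(336,296),.03)]:
    q=cen(c,u,v,2);print(n,np.round(q,2),np.round([(ray(c,*q,z)[:2]-o)@e for e in(xd,yd)],4))
```

```text
studs [[0.0711, -0.133], [0.0702, -0.0528], [0.0708, 0.0566], [0.0709, 0.136]] ptr [0.0491, 0.1202]
tcp -0.16650725054384016 -0.025176536809889558
s0 [374.1  212.59] [ 0.0664 -0.1345]
s1 [344.85 218.75] [ 0.0659 -0.0547]
s2 [304.4  226.95] [0.0661 0.0551]
s3 [275.06 232.82] [0.0665 0.1345]
ptr [275.95 239.66] [0.046  0.1349]
s0 [245.18 238.4 ] [ 0.0711 -0.1328]
s1 [268.51 257.47] [ 0.0712 -0.0528]
s2 [302.5  285.22] [0.0713 0.0563]
s3 [329.12 306.86] [0.0712 0.1362]
ptr [336.17 296.17] [0.0494 0.1349]
```

Both views put the pointer at notch_3: 0.1349 m against studs measured at 0.1345 (top) and 0.1362 (scene). The arm is clear, and the loose things stand where they were.

```bash
python3 -c "
from cell import env
print(env.sign_off(), env.get_obs()['time_s'])"
```

```text
the job is handed in; nothing more can be done
the job is handed in; nothing more can be done
```

The mirror tray is in notch_3, directly opposite the white cream jar. I pushed its right end along the rail with closed fingertips, through notch_2 and on into notch_3. The job was handed in soon after the last clock reading of 13.6 s, well inside the 42 s limit.

- **Tray position:** in the last pictures the tray's pointer read rail y = 0.1349 m in both the top and scene views. The notch_3 stud itself measured 0.1345 m from the top and 0.1362 m from the scene camera. The two views therefore disagree by 1 to 2 mm, which is within the calibration error and the 3 mm limit.
- **Surroundings:** the jar, lotion, tumbler, stick and comb showed no visible shift in the pictures. The tweezer was not in the final crops, but nothing passed near it after the start. The arm ended clear of everything.
- **What did not go smoothly:** getting over the notch_3 ridge took about 29 N at the wrist, against the 8 to 9 N expected. My first push stalled there. I backed off, moved the contact about 7 mm nearer the rail and pushed again. I think the tray was binding sideways, but I did not confirm that.

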